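Set the end stop of a case-packing fixture to the carton

TASK

Set the sliding end stop of the packing fixture for the open carton that stands in it: with the fingertips, push the stop along its rail towards the carton, on past any notches for longer cartons, until its spring pin drops into the last notch before the stop would touch the carton, and leave it seated there. Only push the stop, never grip it or its knob; do not press it against the carton, and leave both cartons, the spray bottle, the jar and the tape roll where they stand.

Things in the scene. Friction and masses are not known exactly. Their poses are not given: they have to be found in the camera images.
- fixture: Steel packing fixture bolted to the bench. Origin on the bench mid-width of the carton's place. +y runs along the rail from the sliding stop towards the fixed end; the rail is on the +x side. Fixed end: inner face y = +180 mm, 92 mm high, foot to +222 mm. Back fence x = +82 to +85 mm, 50 mm high. Rail at x = +112 mm, y = -246 to +196 mm, 24 mm wide, 34 mm high, end caps 46 mm. Carton stands on the bench.
- notch1 (a point): Middle of the first of four notches (V-shaped, 12 mm wide, 6 mm deep, 50 mm apart along fixture +y) in the dark steel index strip on the rail, 14 mm wide, top 40 mm above the bench, where this point lies. Fixture x = +112 mm; the notches are at y = -129, -79, -29 and +21 mm. The stop's spring pin can sit in each.
- stop (a joint): Place of the sliding stop in m: 0 at the rail's outer end, growing along fixture +y towards the carton, to 0.215. The pin sits in a notch at 0.060, 0.110, 0.160, 0.210. Sliding drag is about 3 N. Some 6 mm before a notch's middle the pin starts to drop and pulls the stop in: the drag vanishes (a dip). Pushing on out of the notch takes about 8 to 11 N.
- stop_push (a point): Middle of the stop plate's bare outer steel face, the one to push (it looks to fixture -y); 70 mm above the bench. The face is 166 mm wide (fixture x = -88 to +78 mm) and spans 8 to 95 mm height; a lip at 8 to 12 mm height stands 8 mm out of it.
- stop_face (a point): Middle of the white plastic facing on the carton side of the stop plate, 50 mm above the bench, facing fixture +y (162 mm wide, 12 to 92 mm high; plate and facing together are 10 mm thick). It is at fixture y = -159 mm plus the stop's joint value. At the right notch it stands about 8 mm short of the carton.
- pin_knob (a point): Top of the spring pin's black knob (24 mm across), on the rail's line, 92 mm above the bench less the pin's drop. Under it the aluminium saddle rides on the rail: 42 mm across x, 30 mm to either side in y, 62 mm high, the pin's short housing on it 70 mm. The plate's outer face lies 20 mm to the +y side of the knob's middle.
- pin (a joint): Drop of the spring pin in m: about 0.0005 while its rounded nose rides on the index strip, about 0.0045 when it sits in a notch. Its black knob (24 mm across, top 92 mm above the bench) sinks with it.
- nest (a point): Point on the bench, fixed in the fixture at x = 0, y = +179 mm, where the origin of the carton in the fixture stands, next to the fixed end.
- carton_long: Open carton holding jars: 154 mm across x, 220 mm long in y, 110 mm high. Origin on its underside, in the middle of its +y end (which meets the fixed end): it spans y = 0 to -220 mm. In the fixture, its notch is the second, stop at 0.110. One of the two cartons stands in the fixture, the other on the bench beyond the fixed end; which one varies.
- carton_short: The same kind of open carton, 170 mm long (y = 0 to -170 mm from its origin), 154 mm across, 110 mm high. In the fixture, its notch is the third, stop at 0.160.
- spray_bottle: White trigger spray bottle with a yellow head, 76 mm across, 225 mm high, standing behind the rail. Origin at its underside. Leave alone.
- jam_jar: Jar of dark jam with a metal lid, 64 mm across, 88 mm high, on the robot's side of the fixture. Origin at its underside. Leave alone.
- tape_roll: Roll of brown paper tape lying flat, 112 mm across, 48 mm high, behind the rail. Origin at its underside. Leave alone.
There are look-alikes about, which are no part of the job. Leave any pink look-alike of the carton_short alone.

How it is judged:
By the outcome, as a careful person would: the job done as asked, in the order asked, and still so for the second after the job is handed in, with the robot touching nothing.
It also fails if it takes over 45 s, if anything falls off the work surface, if the arm or the gripper's body presses on something with over 40 N, if the wrist force passes 120 N, or if a joint passes its speed limit or range.

ROBOT

A 6-joint arm with a two-finger parallel gripper is mounted at the origin on the work surface. World frame = base frame: x ahead of the robot, y to its left, z up, the work surface at z = 0. Lengths are in m, angles in degrees, forces in N, time in s.
With the tool pointing down it reaches from about 0.375 to 0.9 m from the base axis. Payload 3.1 kg.
Tool frame: the origin (TCP) lies at the very end of the fingers, on their centre line; the grasp point (between the pads) lies 19 mm behind it (bot.tcp_to_grasp is the distance from the TCP to the grasp point, in m); z points along the fingers, y is the direction in which the jaws open and shut (so a half turn about z gives the same grasp; the last joint's range is limited). The gripper opens to 87 mm and grips with 3 to 60 N. Pads are 19 mm wide; open, the fingers measure 117 mm over their backs; the gripper's body (75 mm by 190 mm) begins 51 mm behind the grasp point.
Start: joints at [53.715, 30.224, 82.088, -0, 67.689, -10.227], TCP at [0.275, 0.561, 0.223] pointing down, gripper open.
Joint ranges: [-176.69, 176.69], [-43.24, 126.21], [12.49, 139.97], [-82, 262], [0, 151.66], [-163.58, 163.58]. Speed limits (degrees/s): [159.86, 159.86, 180, 180, 180, 180].

INTERFACE

Orientations are given as a 3x3 rotation matrix whose columns are the frame's x, y, z axes.
In Python, from rig import telemetry, eyes, order, bot gives the robot as it stands. The module is installed in compiled form; this text tells all that it offers.
- The arm moves only by the tool servo_tool, never from a script. Its argument "targets" is a list of rows, each a list of 2 entries, a list of its own where there are three numbers: the shift along the tool's x, y, z in m, then the turn, a rotation vector about the tool's x, y, z in rad. In form: [[[tx, ty, tz], [wx, wy, wz]], ...]. A call has 1 to 12 rows; each row is the pose to reach, as a shift and turn from the pose commanded when the call began, along the tool's axes at that moment; what a row does not reach only later rows make up. A row lasts 1/8 s, in which the tool goes at most 62.5 mm and 10.7 degrees, less where a joint would pass 70% of its speed; a pose out of reach is approached as far as the arm can. A call with a gripper value outside its range is refused whole. "gripper" is the finger opening in m, from 0 to 0.087, set as the call begins (left out, the last holds). The fingers move at their own pace and stop on an object; the grip force is fixed at half the most. Time passes only in rows, so rows that repeat a pose let the fingers close. It gives the time, the measured TCP pose, the force and the opening at its end, in the units of the state.
- telemetry.read_state(): the state, without advancing time (a new reading comes with each control period).
- eyes.capture(name): name is "side" or "top"; returns a dict with "pixels" (480x640x3 uint8, blue, green, red), "intrinsics" (3x3 intrinsics, pixels), "extrinsics" (4x4, takes a point from camera to world coordinates). Camera axes: x right, y down, z forward; pixel columns grow to the right and rows downward; lengths in m; the calibration is good to about 2 mm. A picture is of the moment at which its call begins. There is no depth.
- order.hand_in(): hands the job in, once; it reports no verdict.
The state is a dict: "time_s": time; "joint_positions": joint angles; "qvel": joint speeds; "tau": joint torques, N m; "position": TCP position; "tcp_rot": TCP orientation; "force": force on the tool from outside, world axes, zero at the start; "moment": the same for the moment, N m; "opening": opening from 0.0 (shut) to 1.0 (fully open).
Only numpy, scipy, OpenCV 4.12 (cv2) and the standard library are available. Lean on these libraries where they do the work, as an engineer would, in place of code of your own. Each camera call takes 0.05 s, during which the arm holds its last target. There are 200 camera calls.

## Working session

There is one attempt and no reset: what is moved stays moved. The work goes in short steps, Python scripts to look and compute and a tool call to move; the robot and the scene stay as the last step left them, time stands still between calls to the robot, and variables do not carry over. Pictures are saved under pics/ and viewed, about 8 in all and at most 12, crops included, and the job is handed in when it is done.

Besides the shell and the picture viewer there is one more tool, called after ">>>" as a command line: name --argument value ..., lists and objects as JSON in quotes. servo_tool: Moves the arm, as the interface text tells. Its arguments: {"type":"object","properties":{"targets":{"type":"array","items":{"type":"array"}},"gripper":{"type":"number"}},"required":["targets"]}

```bash
mkdir -p pics; cat > h.py <<'E'
import numpy as np, cv2
from rig import telemetry, eyes, order, bot
def cap(n,f):
    d=eyes.capture(n); cv2.imwrite(f'pics/{f}.png',d['pixels']); np.savez(f'pics/{f}.npz',**{k:np.array(v) for k,v in d.items()}); return d
def load(f): return np.load(f'pics/{f}.npz')
def ray(d,u,v):
    E=d['extrinsics'];r=E[:3,:3]@np.linalg.solve(d['intrinsics'],[u,v,1.]);return E[:3,3],r
def on_z(d,u,v,z):
    o,r=ray(d,u,v);return o+r*(z-o[2])/r[2]
def proj(d,p):
    E=d['extrinsics'];c=E[:3,:3].T@(np.array(p)-E[:3,3]);q=d['intrinsics']@c;return q[:2]/q[2]
E
python3 - <<'E'
from h import *
s=telemetry.read_state();print(s['position'],s['tcp_rot'],s['time_s'],s['force'])
for n in('top','side'):
    d=cap(n,n+'0');print(n,np.round(d['extrinsics'],3),d['intrinsics'])
E
```

```text
[0.27407106 0.56087954 0.22157834] [[-8.98341575e-01  4.39295736e-01 -1.29266854e-03]
 [ 4.39297460e-01  8.98339973e-01 -1.74197642e-03]
 [ 3.96013011e-04 -2.13275584e-03 -9.99997647e-01]] 0.0 [ 0.36544949 -0.39039677  1.14325674]
top [[-0.007 -0.994  0.105  0.364]
 [-1.     0.004 -0.024  0.176]
 [ 0.023 -0.105 -0.994  1.437]
 [ 0.     0.     0.     1.   ]] [[589.63600049   0.         320.11592846]
 [  0.         589.63600049 251.48209256]
 [  0.           0.           1.        ]]
side [[ 0.846 -0.378  0.377 -0.006]
 [-0.534 -0.615  0.58  -0.628]
 [ 0.013 -0.692 -0.722  1.063]
 [ 0.     0.     0.     1.   ]] [[621.48699016   0.         304.78024395]
 [  0.         621.48699016 232.63809571]
 [  0.           0.           1.        ]]
```

View pics/top0.png

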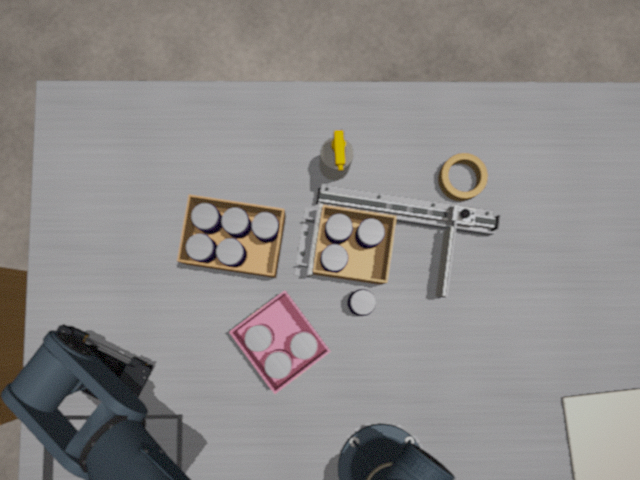

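View pics/side0.png

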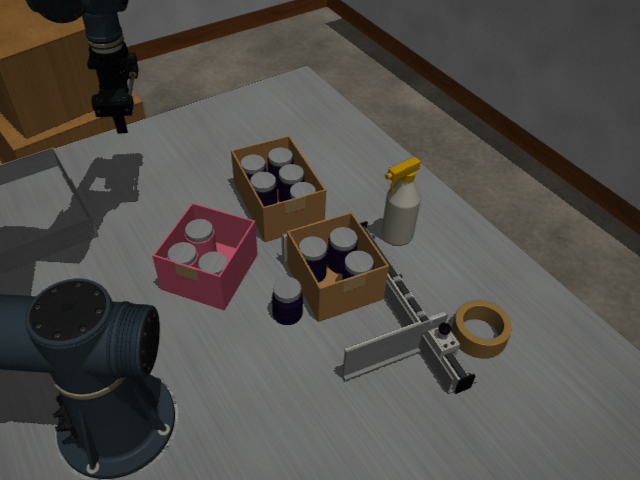

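The top view shows the fixture carton at about (355,245), 3 jars and roughly 75 px long. The brown carton beyond the fixed end at (232,237) is about 97 px long, and the pink look-alike is at (278,341). The stop plate is at (447,255) and its knob at (465,214). The 75:97 ratio is about 170:220, so the short carton is in the fixture. I'll measure this and confirm it in a crop.

```bash
python3 - <<'E'
from h import *
a=load('top0')['pixels'][170:310,290:510]; b=load('side0')['pixels'][290:400,330:530]
A=cv2.resize(a,(800,509),interpolation=cv2.INTER_CUBIC);cv2.imwrite('pics/c1.png',A)
cv2.imwrite('pics/c2.png',cv2.resize(b,(800,440),interpolation=cv2.INTER_CUBIC))
for n in('top0','side0'):
    d=load(n);h=cv2.cvtColor(d['pixels'],cv2.COLOR_BGR2HSV)
    m=cv2.inRange(h,(8,70,60),(25,255,255))
    if n=='side0': m[:130]=0
    for c in cv2.findContours(m,cv2.RETR_EXTERNAL,2)[0]:
        if cv2.contourArea(c)>1500:
            r=cv2.minAreaRect(c);print(n,cv2.contourArea(c),np.round(r[0]),np.round(r[1]),r[2])
            if n=='top0':
                B=cv2.boxPoints(r);P=np.array([on_z(d,*q,.110) for q in B]);print(np.round(P,3).tolist(),[round(float(np.linalg.norm(P[i]-P[i-1])),3) for i in range(4)])
E
```

```text
top0 2604.5 [ 13. 331.] [128.  26.] 90.0
[[0.472, 0.858, 0.11], [0.471, 0.8, 0.11], [0.191, 0.788, 0.11], [0.192, 0.844, 0.11]] [0.28, 0.057, 0.28, 0.056]
top0 5055.0 [354. 245.] [75. 70.] 8.746162414550781
[[0.454, 0.164, 0.11], [0.612, 0.138, 0.11], [0.585, -0.032, 0.11], [0.427, -0.004, 0.11]] [0.17, 0.161, 0.172, 0.161]
top0 6681.0 [231. 236.] [99. 69.] 8.686354637145996
[[0.48, 0.466, 0.11], [0.636, 0.445, 0.11], [0.601, 0.222, 0.11], [0.445, 0.245, 0.11]] [0.223, 0.158, 0.226, 0.158]
top0 1728.5 [462. 176.] [45. 49.] 56.30992889404297
[[0.688, -0.11, 0.11], [0.753, -0.207, 0.11], [0.664, -0.262, 0.11], [0.601, -0.165, 0.11]] [0.103, 0.116, 0.104, 0.116]
side0 2343.0 [485. 327.] [61. 52.] 68.1985855102539
side0 12468.0 [307. 224.] [208.  90.] 55.98065185546875
```

View pics/c1.png

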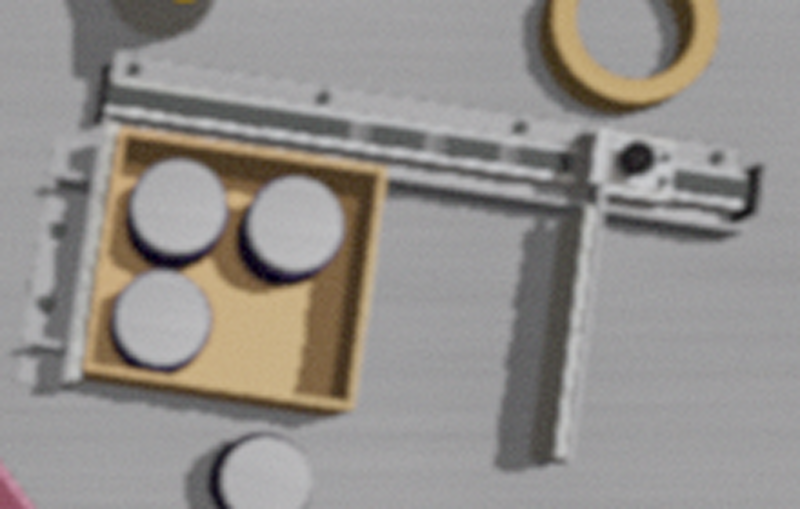

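View pics/c2.png

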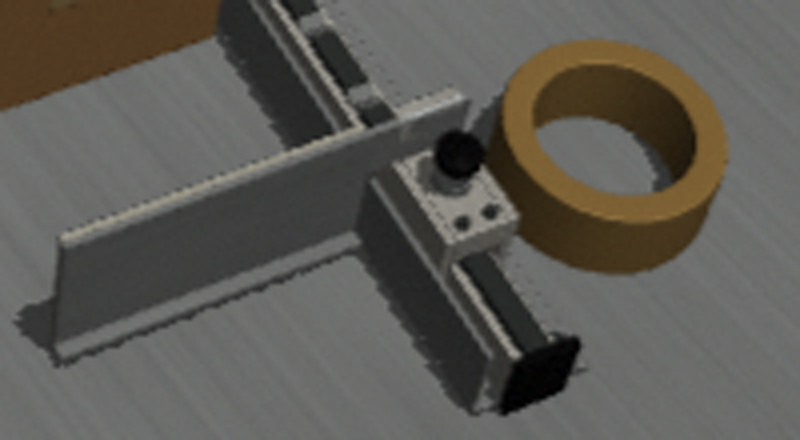

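The crop confirms it: the fixture carton measures 170 x 161 mm at the rim against 223 mm for the other, so it is carton_short and needs the third notch (0.160). Crop 1 shows notches 4, 3 and 2 at (357,131), (432,146) and (507,159), and the knob at (636,158), well before the first notch. Next I'll work out the fixture frame.

```bash
cat >> h.py <<'E'
def track(d,P0=None):
    pass
E
python3 - <<'E'
from h import *
d=load('top0');e=load('side0')
k=800/220
C=lambda u,v:((u+.5)/k-.5+290,(v+.5)/k-.5+170)
bolts=[on_z(d,*C(*p),.034)[:2] for p in[(133,68),(322,97),(519,127),(716,157)]]
N=[on_z(d,*C(*p),.040)[:2] for p in[(357,131),(432,146),(507,159)]]
yb=bolts[0]-bolts[-1];yn=N[0]-N[2];print('dirs',*[np.degrees(np.arctan2(v[0],v[1])) for v in(yb,yn)],'notch spacing',np.linalg.norm(yn)/2)
y=yb/np.linalg.norm(yb);y=np.array([y[0],y[1]]);x=np.array([y[1],-y[0]])
# origin from notches 4,3,2
O=np.mean([n-.112*x-t*y for n,t in zip(N,(.021,-.029,-.079))],0)
R=np.c_[x,y];print('O',O,'x',x,'y',y)
f=lambda p:np.round(R.T@(np.array(p)[:2]-O),4)
K=on_z(d,*C(636,156),.0905);print('knob',K,f(K),'q',f(K)[1]+.189)
# two-view knob
ks=(330+(459+.5)/4-.5,290+(152+.5)/4-.5);print('side knob z.09',f(on_z(e,*ks,.086)))
B=[[0.454,0.164],[0.612,0.138],[0.585,-0.032],[0.427,-0.004]];print('carton',[f(b) for b in B])
print('plate top corners z.095',f(on_z(d,*C(570,455),.095)),f(on_z(d,*C(603,205),.095)))
print('jar lid',f(on_z(d,*C(262,476),.088)))
np.savez('fix.npz',O=O,R=R)
for q in(0,.16): print(q,O+R@[0.02,-.169+q])
E
```

```text
dirs 8.915737720611771 10.845122611287586 notch spacing 0.05057087160699167
O [ 0.5053429  -0.02517881] x [ 0.98791733 -0.15498175] y [0.15498175 0.98791733]
knob [ 0.59531517 -0.19307596  0.0905    ] [ 0.1149 -0.1519] q 0.037099999999999994
side knob z.09 [ 0.1164 -0.1538]
carton [array([-0.08  ,  0.1789]), array([0.0801, 0.1777]), array([0.0798, 0.0056]), array([-0.0807,  0.0088])]
plate top corners z.095 [-0.0811 -0.133 ] [ 0.0794 -0.1338]
jar lid [-0.1227  0.0561]
0 [ 0.49890933 -0.19523648]
0.16 [ 0.52370641 -0.0371697 ]
```

```bash
sed -i '/def track/,$d' h.py; python3 - <<'E'
from h import *
from scipy.spatial.transform import Rotation as Ro
F=np.load('fix.npz');O,R=F['O'],F['R'];s=telemetry.read_state();T=np.array(s['tcp_rot']);p=np.array(s['position'])
g=np.r_[O+R@[.02,-.195],.20];print(g,np.hypot(*g[:2]),'shift',T.T@(g-p))
x,y=R[:,0],R[:,1];G=np.c_[np.r_[-y,0],np.r_[-x,0],[0,0,-1]]
print('turn',Ro.from_matrix(T.T@G).as_rotvec())
E
```

```text
[ 0.49487981 -0.22092233  0.2       ] 0.5419526706711636 shift [-0.54177246 -0.60537536  0.02265122]
turn [-1.01700839e-03 -2.05850186e-03 -1.86996707e+00]
```

>>> servo_tool --targets '[[[-0.015,-0.017,0],[0,0,0.05]],[[-0.05,-0.055,0],[0,0,0.16]],[[-0.09,-0.1,0],[0,0,0.3]],[[-0.13,-0.145,0],[0,0,0.45]],[[-0.17,-0.19,0],[0,0,0.6]],[[-0.21,-0.235,0],[0,0,0.75]],[[-0.25,-0.28,0],[0,0,0.9]],[[-0.29,-0.325,0],[0,0,1.04]],[[-0.33,-0.37,0],[0,0,1.16]],[[-0.36,-0.402,0],[0,0,1.24]],[[-0.375,-0.419,0],[0,0,1.272]],[[-0.38,-0.425,0],[0,0,1.272]]]' --gripper 0

```text
time_s: 1.6
position: [0.4294, 0.0115, 0.2224]
tcp_rot: [[0.157, 0.988, -0.0], [0.988, -0.157, 0.0], [0.0, -0.0, -1.0]]
force: [-0.9, 0.3, -0.0]
opening: 0.008
```

```bash
cat >> h.py <<'E'
def st(goal=None):
    F=np.load('fix.npz');O,R=F['O'],F['R'];s=telemetry.read_state();T=np.array(s['tcp_rot']);p=np.array(s['position'])
    f=R.T@(p[:2]-O);ff=R.T@np.array(s['force'])[:2]
    print('t',round(s['time_s'],2),'fix',np.round(f,4),'z',round(p[2],4),'force fix',np.round(ff,1),round(s['force'][2],1),'open',s['opening'])
    x,y=R[:,0],R[:,1];G=np.c_[np.r_[y,0],np.r_[x,0],[0,0,-1]]
    from scipy.spatial.transform import Rotation as Ro
    print('turn left',np.round(Ro.from_matrix(T.T@G).as_rotvec(),4))
    if goal is not None:
        g=np.r_[O+R@goal[:2],goal[2]];print('shift',np.round(T.T@(g-p),4))
E
python3 -c "
from h import *
st([.02,-.195,.2])"
```

```text
t 1.6 fix [-0.0807  0.0245] z 0.2224 force fix [-0.9  0.1] -0.0 open 0.007967351184959006
turn left [-0.0003 -0.0001 -0.0025]
shift [-0.2193  0.1013  0.0223]
```

>>> servo_tool --targets '[[[-0.02,0.009,0],[0,0,-0.002]],[[-0.065,0.03,0],[0,0,-0.002]],[[-0.115,0.053,0],[0,0,-0.002]],[[-0.165,0.076,0],[0,0,-0.002]],[[-0.205,0.095,0.0],[0,0,-0.002]],[[-0.22,0.101,0.01],[0,0,-0.002]],[[-0.22,0.101,0.04],[0,0,-0.002]],[[-0.22,0.101,0.08],[0,0,-0.002]],[[-0.22,0.101,0.12],[0,0,-0.002]],[[-0.22,0.101,0.148],[0,0,-0.002]],[[-0.22,0.101,0.157],[0,0,-0.002]],[[-0.22,0.101,0.157],[0,0,-0.002]]]'

```text
time_s: 3.1
position: [0.4944, -0.219, 0.0652]
tcp_rot: [[0.152, 0.988, -0.001], [0.988, -0.152, 0.001], [0.001, -0.002, -1.0]]
force: [-0.4, -0.0, 0.2]
opening: 0.007
```

```bash
python3 -c "
from h import *
st()
d=cap('side','side1'); cv2.imwrite('pics/c3.png',cv2.resize(d['pixels'][200:420,300:560],(780,660))[:600])"
```

```text
t 3.1 fix [ 0.0192 -0.1932] z 0.0652 force fix [-0.4 -0.1] 0.2 open 0.0071687496730845415
turn left [-0.0016 -0.001   0.0028]
```

View pics/c3.png

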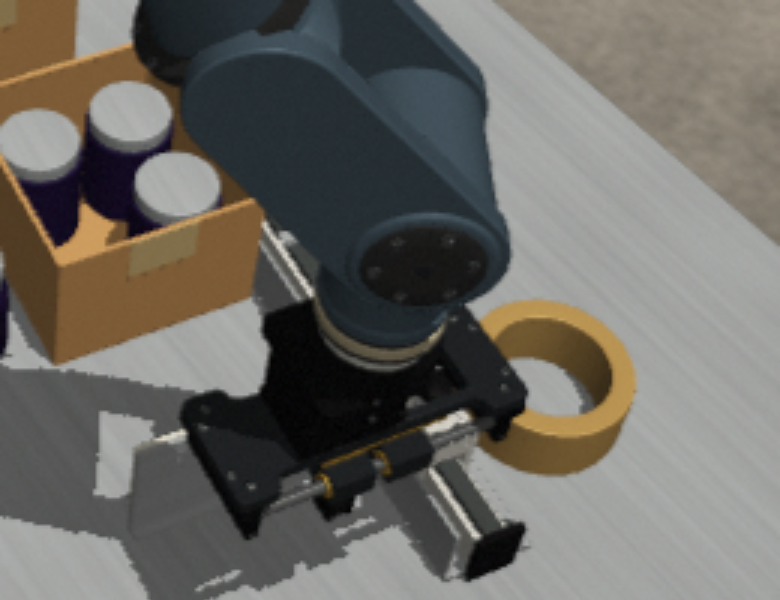

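The hand is down behind the plate's outer face, with its body above the knob height and nothing touched. I'll advance to contact next.

>>> servo_tool --targets '[[[0.01,0,0],[0,0,0]],[[0.025,0,0],[0,0,0]],[[0.036,0,0],[0,0,0]],[[0.04,0,0],[0,0,0]],[[0.042,0,0],[0,0,0]],[[0.044,0,0],[0,0,0]]]'

```text
time_s: 3.9
position: [0.5016, -0.1769, 0.0656]
tcp_rot: [[0.153, 0.988, 0.0], [0.988, -0.153, -0.0], [-0.0, 0.0, -1.0]]
force: [0.4, -0.0, 0.1]
opening: 0.006
```

>>> servo_tool --targets '[[[0.002,0,0],[0,0,0]],[[0.004,0,0],[0,0,0]]]'

```text
time_s: 4.15
position: [0.5021, -0.173, 0.0655]
tcp_rot: [[0.154, 0.988, -0.0], [0.988, -0.154, 0.0], [0.0, -0.0, -1.0]]
force: [-0.1, -1.2, 0.6]
opening: 0.005
```

>>> servo_tool --targets '[[[0.002,0,0],[0,0,0]],[[0.004,0,0],[0,0,0]]]'

```text
time_s: 4.4
position: [0.5027, -0.1695, 0.0655]
tcp_rot: [[0.153, 0.988, -0.0], [0.988, -0.153, -0.001], [-0.001, -0.0, -1.0]]
force: [-1.5, -3.8, -0.3]
opening: 0.004
```

>>> servo_tool --targets '[[[0.002,0,0],[0,0,0]],[[0.004,0,0],[0,0,0]]]'

```text
time_s: 4.65
position: [0.5034, -0.1651, 0.0655]
tcp_rot: [[0.153, 0.988, -0.0], [0.988, -0.153, -0.0], [-0.0, 0.0, -1.0]]
force: [-2.0, -2.5, -0.7]
opening: 0.003
```

Contact came at about fixture y = -0.145, with a drag of about 3 N. I estimate q is about 0.041 now. Next I'll look for notch 1's dip, roughly 13–19 mm ahead, to calibrate the position.

>>> servo_tool --targets '[[[0.002,0,0],[0,0,0]],[[0.004,0,0],[0,0,0]],[[0.006,0,0],[0,0,0]],[[0.008,0,0],[0,0,0]]]'

```text
time_s: 5.15
position: [0.5046, -0.1569, 0.0655]
tcp_rot: [[0.153, 0.988, 0.0], [0.988, -0.153, 0.0], [0.0, 0.0, -1.0]]
force: [-0.5, -3.3, -1.6]
opening: 0.004
```

>>> servo_tool --targets '[[[0.002,0,0],[0,0,0]]]'

```text
time_s: 5.28
position: [0.505, -0.1547, 0.0655]
tcp_rot: [[0.154, 0.988, 0.0], [0.988, -0.154, 0.0], [0.0, 0.0, -1.0]]
force: [-1.2, -2.9, -2.1]
opening: 0.005
```

>>> servo_tool --targets '[[[0.002,0,0],[0,0,0]]]'

```text
time_s: 5.4
position: [0.5053, -0.1527, 0.0656]
tcp_rot: [[0.154, 0.988, 0.0], [0.988, -0.154, 0.0], [0.0, -0.0, -1.0]]
force: [-0.6, -1.5, -1.0]
opening: 0.006
```

>>> servo_tool --targets '[[[0.002,0,0],[0,0,0]]]'

```text
time_s: 5.52
position: [0.5056, -0.1504, 0.0656]
tcp_rot: [[0.154, 0.988, 0.0], [0.988, -0.154, 0.001], [0.001, -0.0, -1.0]]
force: [0.2, -0.5, 0.2]
opening: 0.004
```

>>> servo_tool --targets '[[[0.002,0,0],[0,0,0]]]'

```text
time_s: 5.65
position: [0.5059, -0.1486, 0.0657]
tcp_rot: [[0.153, 0.988, 0.0], [0.988, -0.153, 0.0], [0.0, 0.0, -1.0]]
force: [0.3, -0.3, -0.8]
opening: 0.006
```

>>> servo_tool --targets '[[[0.002,0,0],[0,0,0]]]'

```text
time_s: 5.78
position: [0.506, -0.1478, 0.0657]
tcp_rot: [[0.152, 0.988, -0.0], [0.988, -0.152, -0.002], [-0.002, 0.0, -1.0]]
force: [-2.1, -7.6, -0.1]
opening: 0.005
```

>>> servo_tool --targets '[[[0.002,0,0],[0,0,0]]]'

```text
time_s: 5.9
position: [0.5062, -0.1471, 0.0657]
tcp_rot: [[0.151, 0.989, -0.001], [0.989, -0.151, -0.004], [-0.004, -0.0, -1.0]]
force: [-4.3, -10.6, -0.5]
opening: 0.007
```

>>> servo_tool --targets '[[[0.002,0,0],[0,0,0]]]'

```text
time_s: 6.02
position: [0.5065, -0.1449, 0.0657]
tcp_rot: [[0.152, 0.988, -0.0], [0.988, -0.152, -0.003], [-0.003, -0.0, -1.0]]
force: [-2.5, -6.1, 0.1]
opening: 0.005
```

>>> servo_tool --targets '[[[0.002,0,0],[0,0,0]]]'

```text
time_s: 6.15
position: [0.5068, -0.1428, 0.0657]
tcp_rot: [[0.152, 0.988, -0.0], [0.988, -0.152, -0.002], [-0.002, -0.0, -1.0]]
force: [-3.3, -6.8, -0.1]
opening: 0.005
```

Notch 1's dip began at world y of about -0.153. The pin was seated with the plate at about -0.148, and pushing out peaked at about 11 N. Contact positions should therefore be about -0.0986 for notch 2 and -0.049 for notch 3.

>>> servo_tool --targets '[[[0.0025,0,0],[0,0,0]],[[0.005,0,0],[0,0,0]],[[0.0075,0,0],[0,0,0]],[[0.01,0,0],[0,0,0]],[[0.0125,0,0],[0,0,0]],[[0.015,0,0],[0,0,0]],[[0.0175,0,0],[0,0,0]],[[0.02,0,0],[0,0,0]],[[0.0225,0,0],[0,0,0]],[[0.025,0,0],[0,0,0]],[[0.0275,0,0],[0,0,0]],[[0.03,0,0],[0,0,0]]]'

```text
time_s: 7.65
position: [0.5117, -0.1114, 0.0656]
tcp_rot: [[0.153, 0.988, 0.0], [0.988, -0.153, -0.0], [-0.0, 0.0, -1.0]]
force: [-2.5, -4.0, 2.6]
opening: 0.002
```

>>> servo_tool --targets '[[[0.002,0,0],[0,0,0]],[[0.004,0,0],[0,0,0]],[[0.006,0,0],[0,0,0]]]'

```text
time_s: 8.02
position: [0.5127, -0.1054, 0.0655]
tcp_rot: [[0.154, 0.988, 0.0], [0.988, -0.154, 0.0], [0.0, 0.0, -1.0]]
force: [-0.8, -2.3, 1.5]
opening: 0.008
```

>>> servo_tool --targets '[[[0.002,0,0],[0,0,0]],[[0.004,0,0],[0,0,0]]]'

```text
time_s: 8.28
position: [0.5132, -0.1011, 0.0654]
tcp_rot: [[0.154, 0.988, 0.0], [0.988, -0.154, 0.001], [0.001, -0.0, -1.0]]
force: [-0.3, -0.0, 0.0]
opening: 0.006
```

>>> servo_tool --targets '[[[0.002,0,0],[0,0,0]]]'

```text
time_s: 8.4
position: [0.5135, -0.0991, 0.0654]
tcp_rot: [[0.154, 0.988, -0.0], [0.988, -0.154, 0.001], [0.001, -0.0, -1.0]]
force: [1.2, -0.3, 0.4]
opening: 0.009
```

>>> servo_tool --targets '[[[0.002,0,0],[0,0,0]]]'

```text
time_s: 8.52
position: [0.5136, -0.0984, 0.0654]
tcp_rot: [[0.152, 0.988, -0.001], [0.988, -0.152, -0.002], [-0.002, -0.0, -1.0]]
force: [-3.2, -7.3, -0.7]
opening: 0.007
```

>>> servo_tool --targets '[[[0.002,0,0],[0,0,0]]]'

```text
time_s: 8.65
position: [0.5137, -0.0976, 0.0654]
tcp_rot: [[0.151, 0.989, -0.001], [0.989, -0.151, -0.003], [-0.003, -0.001, -1.0]]
force: [-3.6, -9.1, -1.5]
opening: 0.005
```

>>> servo_tool --targets '[[[0.002,0,0],[0,0,0]]]'

```text
time_s: 8.78
position: [0.5141, -0.0953, 0.0654]
tcp_rot: [[0.152, 0.988, -0.001], [0.988, -0.152, -0.002], [-0.002, -0.0, -1.0]]
force: [-1.8, -6.9, -0.6]
opening: 0.005
```

>>> servo_tool --targets '[[[0.002,0,0],[0,0,0]]]'

```text
time_s: 8.9
position: [0.5144, -0.0932, 0.0654]
tcp_rot: [[0.152, 0.988, -0.001], [0.988, -0.152, -0.002], [-0.002, -0.0, -1.0]]
force: [-1.5, -6.2, -1.2]
opening: 0.007
```

>>> servo_tool --targets '[[[0.002,0,0],[0,0,0]]]'

```text
time_s: 9.02
position: [0.5148, -0.0907, 0.0654]
tcp_rot: [[0.153, 0.988, -0.001], [0.988, -0.153, -0.001], [-0.001, -0.0, -1.0]]
force: [-0.9, -3.6, -0.5]
opening: 0.007
```

Notch 2 behaved as predicted, seated at -0.0987. The target notch is at -0.0493 and its dip should begin at about -0.0545.

>>> servo_tool --targets '[[[0.0025,0,0],[0,0,0]],[[0.005,0,0],[0,0,0]],[[0.0075,0,0],[0,0,0]],[[0.01,0,0],[0,0,0]],[[0.0125,0,0],[0,0,0]],[[0.015,0,0],[0,0,0]],[[0.0175,0,0],[0,0,0]],[[0.02,0,0],[0,0,0]],[[0.0225,0,0],[0,0,0]],[[0.025,0,0],[0,0,0]],[[0.0275,0,0],[0,0,0]],[[0.03,0,0],[0,0,0]]]'

```text
time_s: 10.52
position: [0.5196, -0.06, 0.0655]
tcp_rot: [[0.153, 0.988, -0.0], [0.988, -0.153, 0.0], [0.0, -0.0, -1.0]]
force: [-0.4, -3.5, -2.8]
opening: 0.005
```

>>> servo_tool --targets '[[[0.001,0,0],[0,0,0]],[[0.002,0,0],[0,0,0]]]'

```text
time_s: 10.78
position: [0.5199, -0.0581, 0.0656]
tcp_rot: [[0.153, 0.988, -0.0], [0.988, -0.153, 0.0], [0.0, -0.0, -1.0]]
force: [-1.2, -2.3, -1.5]
opening: -0.0
```

>>> servo_tool --targets '[[[0.001,0,0],[0,0,0]],[[0.002,0,0],[0,0,0]]]'

```text
time_s: 11.02
position: [0.5202, -0.056, 0.0656]
tcp_rot: [[0.154, 0.988, 0.0], [0.988, -0.154, 0.0], [0.0, -0.0, -1.0]]
force: [-1.3, -1.9, -1.0]
opening: 0.004
```

>>> servo_tool --targets '[[[0.001,0,0],[0,0,0]]]'

```text
time_s: 11.15
position: [0.5205, -0.055, 0.0657]
tcp_rot: [[0.154, 0.988, 0.0], [0.988, -0.154, 0.0], [0.0, 0.0, -1.0]]
force: [-0.7, -1.5, -0.5]
opening: 0.004
```

>>> servo_tool --targets '[[[0.001,0,0],[0,0,0]]]'

```text
time_s: 11.28
position: [0.5206, -0.054, 0.0657]
tcp_rot: [[0.154, 0.988, 0.0], [0.988, -0.154, 0.0], [0.0, 0.0, -1.0]]
force: [-0.7, -1.3, -0.8]
opening: 0.002
```

>>> servo_tool --targets '[[[0.001,0,0],[0,0,0]]]'

```text
time_s: 11.4
position: [0.5212, -0.0531, 0.0658]
tcp_rot: [[0.154, 0.988, 0.001], [0.988, -0.154, 0.0], [0.0, 0.001, -1.0]]
force: [-0.2, -0.2, -0.3]
opening: 0.005
```

>>> servo_tool --targets '[[[0.001,0,0],[0,0,0]],[[0.001,0,0],[0,0,0]]]'

```text
time_s: 11.65
position: [0.5211, -0.0521, 0.0657]
tcp_rot: [[0.153, 0.988, 0.001], [0.988, -0.153, 0.0], [0.0, 0.001, -1.0]]
force: [0.4, 0.1, 0.6]
opening: 0.007
```

The force has dropped to zero, so the pin has pulled the stop in. I'll nudge gently to check that contact comes at the seated place.

>>> servo_tool --targets '[[[0.001,0,0],[0,0,0]],[[0.002,0,0],[0,0,0]]]'

```text
time_s: 11.9
position: [0.5212, -0.0503, 0.0655]
tcp_rot: [[0.154, 0.988, 0.0], [0.988, -0.154, 0.0], [0.0, 0.0, -1.0]]
force: [0.3, -0.3, -0.4]
opening: 0.007
```

>>> servo_tool --targets '[[[0.0008,0,0],[0,0,0]]]'

```text
time_s: 12.02
position: [0.5213, -0.0495, 0.0655]
tcp_rot: [[0.153, 0.988, -0.0], [0.988, -0.153, 0.0], [0.0, -0.0, -1.0]]
force: [0.7, 0.1, -0.2]
opening: 0.004
```

There is no force up to -0.0495, so the stop sits at the notch. Now I'll back off, rise and check.

>>> servo_tool --targets '[[[-0.01,0,0],[0,0,0]],[[-0.035,0,0],[0,0,0]],[[-0.06,0,0],[0,0,0]],[[-0.07,0,-0.01],[0,0,0]],[[-0.07,0,-0.05],[0,0,0]],[[-0.07,0,-0.1],[0,0,0]],[[-0.075,0,-0.15],[0,0,0]],[[-0.11,0,-0.18],[0,0,0]],[[-0.16,0,-0.2],[0,0,0]],[[-0.21,0,-0.2],[0,0,0]],[[-0.24,0,-0.2],[0,0,0]],[[-0.25,0,-0.2],[0,0,0]]]'

```text
time_s: 13.52
position: [0.4824, -0.2979, 0.266]
tcp_rot: [[0.156, 0.988, 0.001], [0.988, -0.156, -0.0], [-0.0, 0.001, -1.0]]
force: [0.9, 1.1, 0.7]
opening: 0.006
```

```bash
python3 -c "
from h import *
st();d=cap('top','top2');e=cap('side','side2')
a=cv2.resize(d['pixels'][170:310,290:510],(800,509),interpolation=cv2.INTER_CUBIC);cv2.imwrite('pics/c4.png',a)
cv2.imwrite('pics/c5.png',cv2.resize(e['pixels'][190:400,260:540],(800,600)))
d0=load('top0')['pixels'];
for i,(u,v) in enumerate([(337,150),(463,176),(362,302),(355,245),(232,237),(278,341)]):
    t=d0[v-25:v+25,u-25:u+25];r=cv2.matchTemplate(d['pixels'][v-35:v+35,u-35:u+35],t,5);print((u,v),np.array(cv2.minMaxLoc(r)[3])-10,r.max())
"
```

```text
t 13.53 fix [ 0.0196 -0.273 ] z 0.266 force fix [0.8 1.2] 0.7 open 0.005634457376005232
turn left [ 0.0005  0.0001 -0.0007]
(337, 150) [0 0] 0.99774295
(463, 176) [0 0] 0.9972851
(362, 302) [0 0] 0.8777459
(355, 245) [0 0] 0.9979867
(232, 237) [0 0] 0.99785686
(278, 341) [0 0] 0.66409683
```

View pics/c4.png

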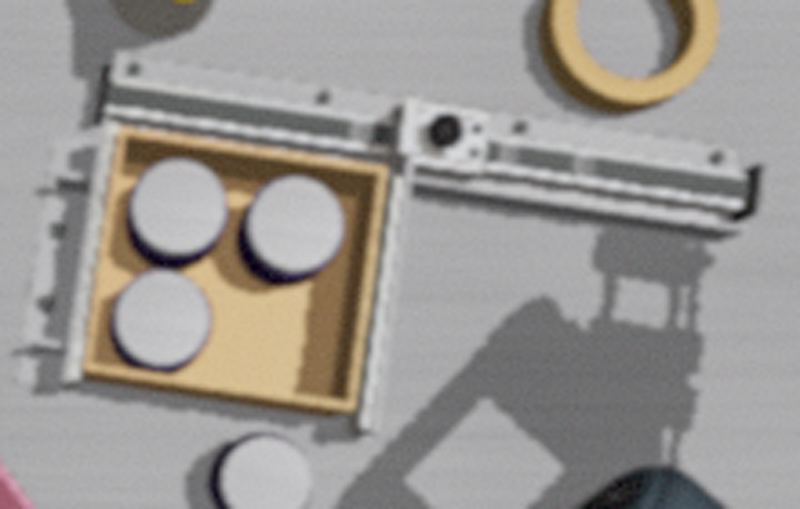

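View pics/c5.png

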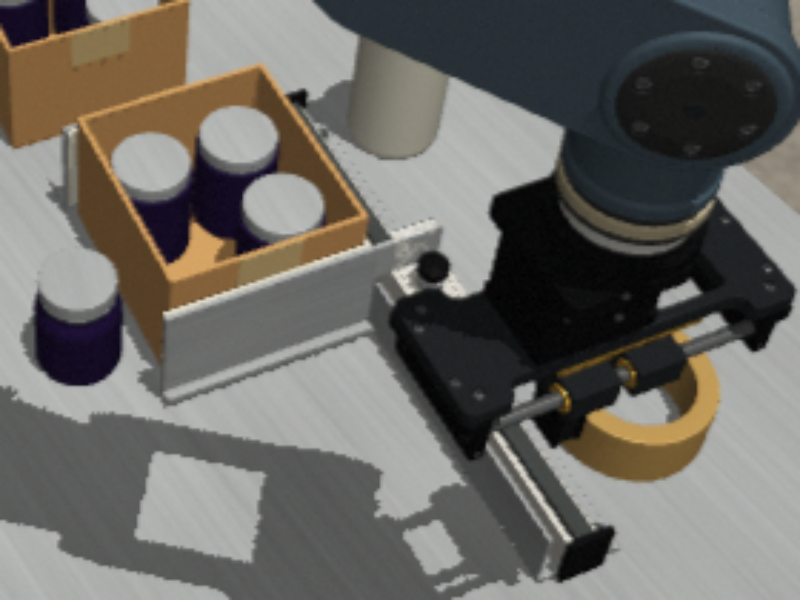

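The stop now stands close to the carton with a small gap, its knob at crop (444,130), and the nearby objects show no shift. One number check on the knob before I hand in.

```bash
python3 -c "
from h import *
d=load('top2');F=np.load('fix.npz');k=800/220
# dark-centroid of knob before/after
for n,(u,v) in (('top0',(636,158)),('top2',(444,131))):
    g=cv2.cvtColor(load(n)['pixels'],6)
    c=np.array([u/k+290,v/k+170]);x0,y0=np.round(c).astype(int)-7
    w=np.clip(90-g[y0:y0+14,x0:x0+14].astype(float),0,None);yy,xx=np.mgrid[:14,:14]
    p=on_z(load(n),x0+(w*xx).sum()/w.sum(),y0+(w*yy).sum()/w.sum(),.088)
    f=F['R'].T@(p[:2]-F['O']);print(n,f,'q',f[1]+.189)
st();order.hand_in()"
```

```text
top0 [ 0.11317683 -0.15196395] q 0.037036045350218066
top2 [ 0.11254424 -0.02809443] q 0.16090557498166416
t 13.62 fix [ 0.0197 -0.2718] z 0.2657 force fix [-0.4  0.2] 0.1 open 0.003275360509712062
turn left [-0.0001 -0.0005  0.0004]
the job is handed in; nothing more can be done
```

The stop is set in the third notch for the short carton, and the job is handed in at about 13.6 s. The carton in the fixture measured 170 mm long, against 223 mm for the one beyond the fixed end.

I pushed the stop's bare outer face with closed fingertips past notches 1 and 2. I stopped once the pin had dropped into notch 3, then backed the arm clear without gripping anything.

**Last checks:**
- **Stop position:** the knob puts the stop at about 0.161, where 0.160 is right and the camera calibration is good to about 2 mm.
- **Force:** it dropped to zero at the place predicted from notches 1 and 2. It stayed at zero up to the seated position, so I never felt the seated face itself.
- **Gap:** the last pictures show the stop just short of the carton.
- **Other objects:** template matching showed no shift for the spray bottle, tape roll, jar, both cartons or the pink look-alike. The match was weaker for the jar (0.88) and the pink look-alike (0.66). I put that down to the arm and its shadow, and did not look closer.

The pin's drop was not measured directly. The two rail direction estimates differed by 2 degrees (8.9 and 10.8); I used 8.9, which agreed with the carton's edges.

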